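Call a tray of chisel handles down the flow lane and catch it

TASK

Press the black paddle at the low end of the roller lane down to drop the gate, and let the tray of freshly oiled chisel handles roll down by itself. Go along with the rolling tray and catch it gently at its front with your fingers, stop it while it is still at least a hand's breadth short of the end stops and keep it still there for a second; then let it down softly, without a bump, until it rests squarely against both end stops, and take your hand away. No chisel handle may be touched or fall over, the tray stays down on its rollers, and the other things on the bench are left where they are.

Things in the scene. Friction and masses are not known exactly. Their poses are not given: they have to be found in the camera images.
- bed: Roller bed of the aluminium gravity flow lane, fixed. Origin: middle of the lane at the inner faces of the end stops, at the height of the roller tops (100 mm above the bench there); y points uphill along the lane, x across it (away from the robot), z square to the rollers. It falls 0.08 rad towards the end stops (-y). 16 free rollers, diameter 25 mm, 40 mm apart.
- lane: The whole flow lane, 256 mm wide, 690 mm long, fixed. Origin on the bench below that of bed, z vertical. Its side profiles stand from 98 to 128 mm either side of the middle and end 18 mm above the roller tops; they guide the tray with 8 mm play a side. Downhill of the open gate nothing but the end stops stands above the rollers.
- end_stop: The two rubber-faced end stops, one at each side of the lane's low end, 35 mm high above the roller tops. The middle between them is open, 110 mm wide, so that fingers in front of the tray pass out there; nothing below it is higher than 30 mm under the roller tops. Same frame as bed: inner faces at y = 0, outer faces at y = -22 mm.
- lever (a joint): Paddle lever on the robot's side of the lane (rad): 0 up, gate closed; 0.55 pressed fully down, gate open. It takes about 2 N, stays where it is left, and works the gate by a rod. From about 0.35 rad on the tray is let go.
- gate_top (a point): Middle of the upper edge of the gate, a steel blade 100 mm wide, 6 mm thick, that stands 14 mm above the roller tops right in front of the tray at the start and sinks 40 mm per rad of the lever, 22 mm in all.
- paddle (a point): Centre of the top face of the lever's black paddle, 40 mm across the lane by 36 mm: press here. It lies 162 mm from the lane's middle towards the robot, about 50 mm uphill of the end stops and 44 mm above the roller tops, and sinks about 52 mm on an arc of 95 mm about a pivot uphill of it.
- tray: Open wooden tray, 180 mm across the lane (x), 200 mm along it (y), walls 40 mm high, 8 mm thick, floor 8 mm; about 0.65 kg empty (0.52 to 0.81). Origin: centre of its underside; y uphill, z up. At the start it rests against the gate. Let go, it gathers speed with a time constant of about 0.4 s to a steady 0.19 to 0.26 m/s (roller drag about 2.9 N per m/s), reaching the stops in 2 to 2.6 s.
- tray_front (a point): Centre of the outer face of the tray's downhill front wall, 20 mm above the tray's underside (half the wall's height): catch the tray here. At the start about 443 mm uphill of the end stops. Nothing stands in the tray within 70 mm behind this face. A hand standing still in its way knocks the chisel handles over.
- handle0: Turned wooden chisel handle with a brass ferrule on top, standing on its butt end in the tray, 125 mm tall, 30 mm in diameter at its thickest, 25 mm at its foot, 55 g, on the robot side of the tray. Origin: centre of its foot's underside, z up along it. Wet with oil: do not touch. It falls over if the tray changes speed by more than about 0.12 m/s at once.
- handle1: Turned wooden chisel handle with a brass ferrule on top, standing on its butt end in the tray, 125 mm tall, 30 mm in diameter at its thickest, 25 mm at its foot, 55 g, in the middle of the tray. Origin: centre of its foot's underside, z up along it. Wet with oil: do not touch. It falls over if the tray changes speed by more than about 0.12 m/s at once.
- handle2: Turned wooden chisel handle with a brass ferrule on top, standing on its butt end in the tray, 125 mm tall, 30 mm in diameter at its thickest, 25 mm at its foot, 55 g, on the far side of the tray. Origin: centre of its foot's underside, z up along it. Wet with oil: do not touch. It falls over if the tray changes speed by more than about 0.12 m/s at once.
- mug: White mug of pencils, 80 mm in diameter, 185 mm tall with the pencils, past the low end of the lane. Origin: centre of its underside. Leave it alone.
- glue: Glue bottle, 60 mm in diameter, 170 mm tall, past the low end of the lane. Origin: centre of its underside. Leave it alone.
- plane: Small hand plane, 160 by 50 mm, 65 mm tall, between robot and lane. Origin: centre of its underside. Leave it alone.
- mallet: Wooden mallet lying past the low end of the lane, 60 mm tall, head 65 by 120 mm, handle 185 mm long. Origin: centre of its underside. Leave it alone.
- sander: Cork sanding block, 110 by 65 mm, 26 mm tall. Origin: centre of its underside. Leave it alone.
- tape: Tape measure, 70 by 35 mm, 60 mm tall. Origin: centre of its underside. Leave it alone.
There are look-alikes about, which are no part of the job. Leave any blue look-alike of the handle2 alone.

How it is judged:
By the outcome, as a careful person would: the job done as asked, in the order asked, and still so for the second after the job is handed in, with the robot touching nothing.
It also fails if it takes over 37 s, if anything falls off the work surface, if the arm or the gripper's body presses on something with over 40 N, if the wrist force passes 120 N, or if a joint passes its speed limit or range.

ROBOT

A 7-joint arm with a two-finger parallel gripper is mounted at the origin on the work surface. World frame = base frame: x ahead of the robot, y to its left, z up, the work surface at z = 0. Lengths are in m, angles in rad, forces in N, time in s.
With the tool pointing down it reaches from about 0.375 to 0.925 m from the base axis. Payload 3.1 kg.
Tool frame: the origin (TCP) lies at the very end of the fingers, on their centre line; the grasp point (between the pads) lies env.tcp_to_grasp behind it (env.tcp_to_grasp is the distance from the TCP to the grasp point, in m); z points along the fingers, y is the line along which they close (so a half turn about z gives the same grasp; the last joint's range is limited). The gripper opens to 85 mm and grips with 20 to 120 N. Pads are 22 mm wide; open, the fingers measure 114 mm over their backs; the gripper's body (76 mm by 85 mm) begins 54 mm behind the grasp point. The pads swing forward as they close: fully open they stand 13 mm farther back than shut.
Start: joints at [1.041, 0.383, 0.044, 1.598, -0.018, 1.161, -0.05], TCP at [0.272, -0.59, 0.231] pointing down, gripper open.
Joint ranges: [-2.61, 2.61], [-0.41, 2.15], [-1.48, 1.57], [0, 2.5], [-1.57, 4.71], [0.05, 1.97], [-2.85, 2.85]. Speed limits (rad/s): [2.79, 2.79, 3.14, 3.14, 3.14, 3.14, 3.14].

INTERFACE

Orientations are given as a unit quaternion [w, x, y, z].
In Python, from station import env gives the robot as it stands. The module is installed in compiled form; this text tells all that it offers.
- The arm moves only by the tool jog_arm, never from a script. Its argument "rows" is a list of rows, each a list of 5 numbers: the shift along the tool's x, y, z scaled (see below), then the turn about the tool's z scaled (see below), then the closure, from -1 (fully open) to 1 (shut). A call has 1 to 5 rows; each row is the pose to reach, as a shift and turn from the pose commanded when the call began, along the tool's axes at that moment; what a row does not reach only later rows make up. The controller multiplies each number of a shift by 0.1 m and each number of a turn by 90 degrees. A row lasts 1/8 s, in which the tool goes at most 62.5 mm and 10.7 degrees, less where a joint would pass 70% of its speed; a pose out of reach is approached as far as the arm can. A call with a number of a shift or a turn outside -1 to 1 is refused whole. A call with a gripper value outside its range is refused whole. The fingers move at their own pace and stop on an object; the grip force is fixed at half the most. Time passes only in rows, so rows that repeat a pose let the fingers close. It gives the time, the measured TCP pose, the force, the opening and the grip force at its end, in the units of the state.
- env.read_state(): the state, without advancing time (a new reading comes with each control period).
- env.snapshot(name): name is "scene" or "side" or "wrist"; returns the picture (384x512x3 uint8, red, green, blue); there is no depth.
- env.calibration(name): a dict with "intrinsics" (3x3 intrinsics, pixels), "extrinsics" (4x4, takes a point from world to camera coordinates). Camera axes: x right, y down, z forward; pixel columns grow to the right and rows downward; lengths in m; the calibration is good to about 2 mm. The wrist camera is an equidistant fisheye: a pixel r from the principal point sees the ray r / f radians off the axis. A picture is of the moment at which its call begins: read the wrist's pose just before it. calibration takes no time and is no camera call; for the wrist camera it gives the pose at the moment of the call.
- env.hand_in(): hands the job in; it is judged then, once.
The state is a dict: "time": time; "qpos": joint angles; "qvel": joint speeds; "joint_torque": joint torques, N m; "ee_pos": TCP position; "tcp_rot": TCP orientation; "force": force on the tool from outside, world axes, zero at the start; "torque": the same for the moment, N m; "gripper_width": finger opening in m; "finger_force": force on a finger pad.
Only numpy, scipy, OpenCV 4.12 (cv2) and the standard library are available. Lean on these libraries where they do the work, as an engineer would, in place of code of your own. Each camera call takes 0.05 s, during which the arm holds its last target. There are 200 camera calls.

## Working session

There is one attempt and no reset: what is moved stays moved. The work goes in short steps, Python scripts to look and compute and a tool call to move; the robot and the scene stay as the last step left them, time stands still between calls to the robot, and variables do not carry over. Pictures are saved under pics/ and viewed, at most 10 in all, crops included, and the job is handed in when it is done.

Besides the shell and the picture viewer there is one more tool, called after ">>>" as name([rows], argument=value, ...), one row to a line, values as JSON. jog_arm: Moves the arm, as the interface text tells. Its arguments: {"type":"object","properties":{"rows":{"type":"array"}},"required":["rows"]}

```bash
mkdir -p pics; python3 - <<'E'
from station import env
import cv2,numpy as np
s=env.read_state();print({k:np.round(v,3).tolist() for k,v in s.items()},env.tcp_to_grasp)
for n in("scene","side","wrist"):
    c=env.calibration(n);print(n,np.round(c["intrinsics"],1).tolist(),np.round(c["extrinsics"],4).tolist())
    cv2.imwrite(f"pics/{n}0.png",env.snapshot(n)[:,:,::-1])
E
```

```text
{'time': 0.0, 'qpos': [1.041, 0.384, 0.044, 1.6, -0.018, 1.161, -0.05], 'qvel': [-0.0, 0.0, -0.001, 0.001, 0.0, 0.0, -0.0], 'joint_torque': [-0.0, -43.346, 1.024, -24.951, 0.011, 0.012, 0.0], 'ee_pos': [0.272, -0.589, 0.23], 'tcp_rot': [-0.001, 0.977, 0.214, -0.0], 'force': [-0.63, 0.341, 0.049], 'torque': [-0.023, 0.003, -0.044], 'finger_force': 0.0, 'gripper_width': 0.085} 0.0187
scene [[347.9, 0.0, 260.2], [0.0, 347.9, 189.3], [0.0, 0.0, 1.0]] [[-0.5678, 0.8231, 0.0037, 0.2607], [0.7016, 0.4863, -0.5208, -0.2837], [-0.4305, -0.2931, -0.8537, 1.7024], [0.0, 0.0, 0.0, 1.0]]
side [[452.1, 0.0, 260.5], [0.0, 452.1, 193.1], [0.0, 0.0, 1.0]] [[-0.7081, -0.7061, -0.0017, 0.3596], [-0.387, 0.3901, -0.8355, 0.2745], [0.5906, -0.5909, -0.5495, 1.5024], [0.0, 0.0, 0.0, 1.0]]
wrist [[297.3, 0.0, 255.5], [0.0, 297.3, 191.2], [0.0, 0.0, 1.0]] [[0.4188, -0.9081, -0.0028, -0.6475], [-0.8615, -0.3983, 0.315, -0.0413], [-0.2872, -0.1295, -0.9491, 0.3815], [0.0, 0.0, 0.0, 1.0]]
```

View pics/scene0.png

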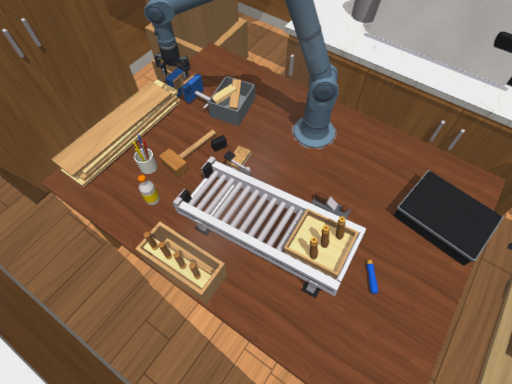

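View pics/side0.png

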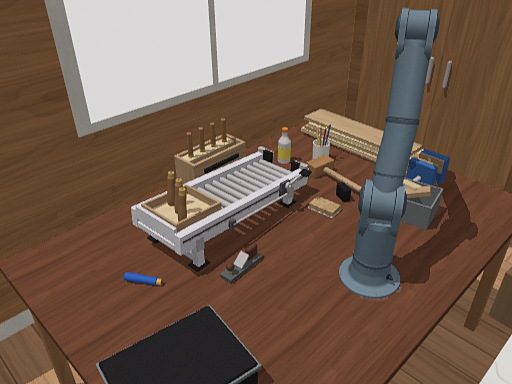

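The scene view shows the end stops at about (184,196) and (209,170), the tray near (320,240) and a blue look-alike at (371,276). The side view shows the same lane, with its low end at about (285,165). The paddle isn't clear in either, so I'll crop in on the low end.

```bash
python3 - <<'E'
import cv2,numpy as np
a=cv2.imread("pics/scene0.png")[125:225,165:295];b=cv2.imread("pics/side0.png")[140:240,225:355]
r=lambda i:cv2.resize(i,None,fx=4,fy=4,interpolation=cv2.INTER_CUBIC)[:, :400*1]
cv2.imwrite("pics/crop1.png",np.hstack([cv2.resize(a,(400,308),interpolation=2),cv2.resize(b,(400,308),interpolation=2)]))
E
```

```text
(no output)
```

View pics/crop1.png

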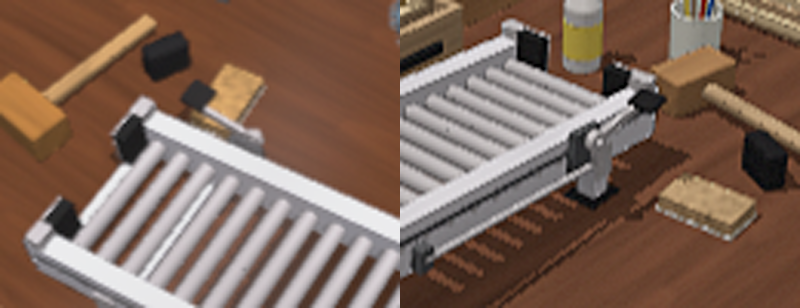

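View pics/wrist0.png

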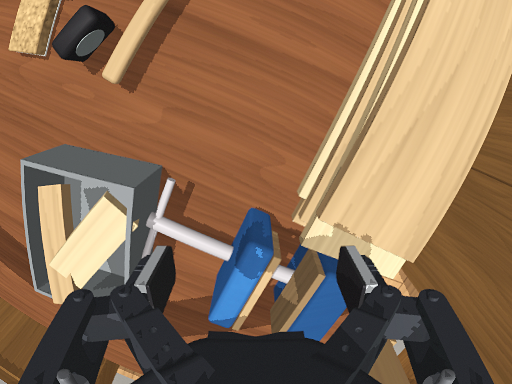

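The crop shows four black things at the low end: 
- **Paddle:** scene (229,156), side (306,172), on a lever arm on the robot's side.
- **Tape:** scene (219,143), side (344,191).
- **End stops:** scene (207,170) and (184,196), side (297,166) and (267,155).

The paddle is the one on the lever. Next I'll triangulate it.

```bash
cat > h.py <<'E'
import numpy as np,cv2
def P(c): return c["intrinsics"]@c["extrinsics"][:3]
def tri(ca,cb,a,b):
    X=cv2.triangulatePoints(P(ca),P(cb),np.array(a,float).reshape(2,1),np.array(b,float).reshape(2,1))[:,0];return X[:3]/X[3]
def ray(c,p):
    E=c["extrinsics"];R=E[:3,:3];o=-R.T@E[:3,3];d=R.T@np.linalg.inv(c["intrinsics"])@[p[0],p[1],1];return o,d
def onz(c,p,z):
    o,d=ray(c,p);return o+d*(z-o[2])/d[2]
def proj(c,X):
    q=P(c)@np.append(X,1);return q[:2]/q[2]
E
python3 - <<'E'
from station import env
from h import *
S,D=env.calibration("scene"),env.calibration("side")
a,b=cv2.imread("pics/scene0.png"),cv2.imread("pics/side0.png")
for n,i,(x0,y0,x1,y1) in(("scene",a,(170,130,260,220)),("side",b,(225,140,355,215))):
    m=(i.max(2)<60).astype(np.uint8);N,l,st,c=cv2.connectedComponentsWithStats(m[y0:y1,x0:x1])
    for k in range(1,N):
        if st[k][4]>8:print(n,st[k][:4]+[x0,y0,0,0],st[k][4],np.round(c[k]+[x0,y0],1))
print("paddle",tri(S,D,(229.3,155.9),(305.6,172.5)))
# crops of upper end
cv2.imwrite("pics/crop2.png",np.hstack([cv2.resize(a[195:305,270:380],(400,400),interpolation=2),cv2.resize(b[165:275,120:230],(400,400),interpolation=2)]))
E
```

```text
scene [211 136  16  15] 167 [218.6 143. ]
scene [224 151  10  10] 60 [228.6 155.5]
scene [202 163  11  15] 101 [207.2 169.7]
scene [180 190  11  12] 83 [185.6 195.7]
side [263 150  10  13] 104 [267.5 155.7]
side [225 153  14  11] 62 [231.4 157.9]
side [290 160  10  11] 69 [294.1 165.3]
side [299 169  13   9] 66 [304.9 172.7]
side [279 183   8  13] 66 [282.3 189.3]
side [336 182  15  20] 234 [343.2 191.7]
side [261 191  17   9] 17 [269. 195.]
side [278 199  19  10] 80 [287.2 203.3]
side [234 202  23  13] 26 [245.1 208.1]
side [300 204   9   7] 16 [304.1 207.3]
paddle [ 0.43233958 -0.17559305  0.14268934]
```

View pics/crop2.png

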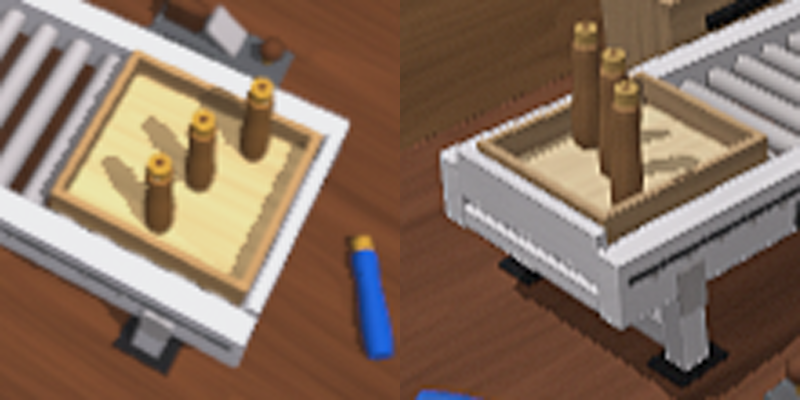

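The crop shows the tray rim corners, the three brass ferrules (handle0 at crop (263,86) in the scene half and (628,88) in the side half), the profile ends and the blue look-alike lying outside the lane. I'll triangulate these and fit the lane frame.

```bash
python3 - <<'E'
from station import env
from h import *
from scipy.optimize import least_squares
S,D=env.calibration("scene"),env.calibration("side")
k=110/400
sc=lambda x,y:(270+x*k,195+y*k); sd=lambda x,y:(120+(x-400)*k,165+y*k)
pts={"h0":(sc(263,86),sd(628,88)),"h1":(sc(204,118),sd(614,53)),"h2":(sc(160,160),sd(586,28)),
"tdr":(sc(138,55),sd(768,145)),"tdf":(sc(52,200),sd(645,78)),"tuf":(sc(245,297),sd(480,145)),"tur":(sc(325,130),sd(607,235)),
"pr":(sc(348,122),sd(622,262)),"stopR":((207.2,169.7),(294.1,165.3)),"stopF":((185.6,195.7),(267.5,155.7)),"paddle":((228.6,155.5),(304.9,172.7))}
X={}
for n,(a,b) in pts.items():
    X[n]=tri(S,D,a,b);print(n,np.round(X[n],4),"err px",np.round(proj(S,X[n])-a,1))
# bed fit: origin xyz, yaw ; model points in bed frame (x away from robot, y uphill)
def frame(p):
    c,s=np.cos(p[3]),np.sin(p[3]);t=.08
    x=np.array([c,s,0]);y=np.array([-s*np.cos(t),c*np.cos(t),np.sin(t)]);return np.column_stack([x,y,np.cross(x,y)])
M={"tdr":(-.09,.443,.04),"tdf":(.09,.443,.04),"tuf":(.09,.643,.04),"tur":(-.09,.643,.04),"pr":(-.128,.69-.02,.018),"paddle":(-.162,.05,.044)}
M["stopR"]=(-.076,-.005,.017);M["stopF"]=(.076,-.005,.017)
def f(p):
    r=[]
    for n,m in M.items():
        w=np.array(p[:3])+frame(p)@m
        r+=list(proj(S,w)-pts[n][0])+list(proj(D,w)-pts[n][1])
    return r
s=least_squares(f,[.55,-.2,.1,0.3],loss="soft_l1");p=s.x;print("bed",p,"res",np.round(s.fun if 0 else f(p),1))
F=frame(p)
for n in X:print(n,np.round(F.T@(X[n]-p[:3]),4))
np.save("bed.npy",p)
# other things: plane, sander, tape approx
for n,px,z in(("tape",(218.6,143),.05),("mug",(145,160),.05),("glue",(149,192),.1),("malletHead",(173,160),.06),("malletHandle",(214,135),.04),("blue",(371,276),.015)):
    print(n,np.round(F.T@(onz(S,px,z)-p[:3]),3),np.round(onz(S,px,z),3))
E
```

```text
h0 [0.501  0.3562 0.2774] err px [-0. -0.]
h1 [0.559  0.3281 0.276 ] err px [0.1 0.1]
h2 [0.6163 0.317  0.274 ] err px [0.3 0.5]
tdr [0.4764 0.2252 0.1633] err px [-0.3 -0.6]
tdf [0.6569 0.2348 0.1614] err px [-0.7 -1.2]
tuf [0.6447 0.4323 0.183 ] err px [-0.7 -1. ]
tur [0.4547 0.4236 0.1786] err px [0.3 0.5]
pr [0.426  0.4338 0.1693] err px [-0.5 -0.8]
stopR [ 0.5286 -0.2185  0.1195] err px [-0.  -0.1]
stopF [ 0.6732 -0.2104  0.1133] err px [0.2 0.5]
paddle [ 0.4343 -0.1761  0.1422] err px [0.2 0.4]
bed [ 0.60011852 -0.20948571  0.09303433  0.07797055] res [-1.2 -1.9  0.6 -1.5 -0.5 -2.3 -0.6 -1.1  0.3 -2.  -0.2  0.6 -1.2  0.5
  0.1 -3.   2.6  0.3 -2.3  3.8  0.1  0.7  0.   0.1  0.2  0.3  1.1  2.1
 -0.   1.6 -0.4  0.4]
h0 [-0.0548  0.5846  0.1381]
h1 [0.0008 0.552  0.1393]
h2 [0.0571 0.5364 0.1386]
tdr [-0.0894  0.4472  0.0346]
tdf [0.0913 0.4426 0.0331]
tuf [0.0945 0.6415 0.0389]
tur [-0.0957  0.6473  0.034 ]
pr [-0.1235  0.6589  0.0237]
stopR [-0.072  -0.0013  0.0266]
stopF [ 0.0728 -0.005   0.0208]
paddle [-0.1627  0.0499  0.0453]
tape [-0.256 -0.081 -0.037] [ 0.351 -0.307  0.05 ]
mug [-0.011 -0.309 -0.018] [ 0.613 -0.516  0.05 ]
glue [ 0.127 -0.152  0.019] [ 0.738 -0.352  0.1  ]
malletHead [-0.069 -0.195 -0.018] [ 0.547 -0.407  0.06 ]
malletHandle [-0.291 -0.132 -0.043] [ 0.32 -0.36  0.04]
blue [-0.035  0.747 -0.138] [0.507 0.541 0.015]
```

>>> jog_arm([
  [0.4,-0.4,0,0.1,1],
  [0.8,-0.8,-0.2,0.225,1],
  [0.8,-0.8,-0.2,0.225,1],
])

```text
time: 0.52
ee_pos: [0.3158, -0.4797, 0.2525]
tcp_rot: [-0.0, 0.999, 0.043, 0.002]
force: [0.8, -1.1, 0.2]
gripper_width: 0.0326
finger_force: 0.0
```

>>> jog_arm([
  [0.25,-0.5,0,0,1],
  [0.5,-1,0,0,1],
])

```text
time: 0.78
ee_pos: [0.3528, -0.3805, 0.251]
tcp_rot: [0.0, 0.999, 0.038, -0.0]
force: [0.9, -0.0, 0.5]
gripper_width: 0.0003
finger_force: 0.0
```

>>> jog_arm([
  [0.25,-0.5,0,0,1],
  [0.5,-1,0,0,1],
  [0.5,-1,0,0,1],
  [0.5,-1,0,0,1],
  [0.5,-1,0,0,1],
])

```text
time: 1.4
ee_pos: [0.3943, -0.2789, 0.2511]
tcp_rot: [0.0, 0.999, 0.038, -0.0]
force: [-0.2, -0.2, 0.1]
gripper_width: 0.0002
finger_force: 0.0
```

```bash
python3 - <<'E'
from station import env
import cv2,numpy as np,pickle
s=env.read_state();c=env.calibration("wrist");i=env.snapshot("wrist");print({k:np.round(s[k],3).tolist() for k in("time","qpos","ee_pos","tcp_rot","force","gripper_width")})
cv2.imwrite("pics/w1.png",i[:,:,::-1]);pickle.dump((s,c),open("w1.pkl","wb"))
E
```

```text
{'time': 1.4, 'qpos': [0.643, 0.052, -0.116, 1.96, 0.007, 1.13, -0.972], 'ee_pos': [0.394, -0.279, 0.251], 'tcp_rot': [0.0, 0.999, 0.038, -0.0], 'force': [-0.242, -0.201, 0.088], 'gripper_width': 0.0}
```

View pics/w1.png

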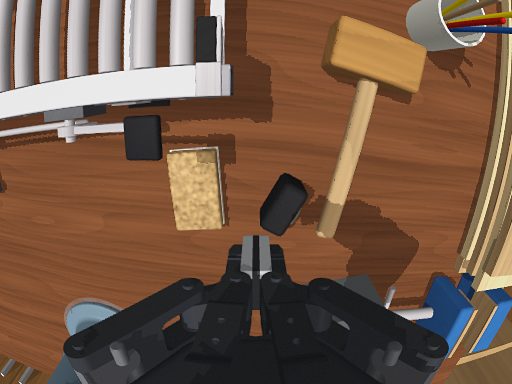

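The wrist view shows the black paddle centred at (143,137), the robot-side end stop at (196–216, 17–62) with its inner face at column 196, and the rail's outer top edge running from (0,118) to (195,97). Next I'll refine the lane frame and paddle from these pixels.

```bash
cat >> h.py <<'E'
def fray(c,p):
    K=c["intrinsics"];E=c["extrinsics"];R=E[:3,:3];u=(np.array(p,float)-K[:2,2])/K[0,0];r=np.hypot(*u)
    d=np.array([*(u/r*np.sin(r)),np.cos(r)]);return -R.T@E[:3,3],R.T@d
def fonz(c,p,z):
    o,d=fray(c,p);return o+d*(z-o[2])/d[2]
def near(r1,r2):
    (a,u),(b,v)=r1,r2;t=np.linalg.lstsq(np.column_stack([u,-v]),b-a,rcond=None)[0];p,q=a+u*t[0],b+v*t[1];return (p+q)/2,np.linalg.norm(p-q)
E
python3 - <<'E'
from station import env
from h import *
import pickle
s,c=pickle.load(open("w1.pkl","rb"));D,S=env.calibration("side"),env.calibration("scene")
i=cv2.imread("pics/w1.png")
m=(i.max(2)<60).astype(np.uint8);N,l,st,ce=cv2.connectedComponentsWithStats(m[100:170,110:170]);k=1+np.argmax(st[1:,4]);print(st[k],ce[k]+[110,100])
pc=ce[k]+[110,100]
print("paddle side+wrist",near(ray(D,(304.9,172.7)),fray(c,pc)),"scene+wrist",near(ray(S,(228.6,155.5)),fray(c,pc)))
print("paddle@.148",fonz(c,pc,.148))
# rail outer edge: scan columns for white->dark going up from below
g=i.min(2);E=[]
for x in range(5,190,12):
    ys=[y for y in range(130,60,-1) if g[y,x]>170 and g[y-6,x]>170]
    if ys:E.append((x,ys[0]))
pts=[]
for e in E:
    z=.12
    for _ in range(3):
        X=fonz(c,e,z);z=.118+.08*(X[1]+.21)
    pts.append(X)
pts=np.array(pts);print(E);print(np.round(pts,4))
f=cv2.fitLine(pts[:,:2].astype(np.float32),cv2.DIST_HUBER,0,.01,.01).ravel();print("yaw",np.arctan2(-f[0],f[1]) if f[1]>0 else np.arctan2(f[0],-f[1]),f)
print("stop inner robot side",fonz(c,(196,40),.135),"R/W",near(ray(D,(294.1,165.3)),fray(c,(206,40))))
print("rail end",fonz(c,(231,95),.118))
# finger silhouette on tool plane x=+8mm
R=np.array([[1,0,0],[0,-1,0],[0,0,-1]]);a=.0765
tx=np.array([np.cos(a),np.sin(a),0]);ty=np.array([np.sin(a),-np.cos(a),0])
for p in[(229,250),(230,275),(205,280),(185,280),(130,305),(65,350),(283,250),(325,282)]:
    o,d=fray(c,p);o=o-s["ee_pos"];t=(.0-o@tx)/(d@tx);X=o+d*t;print(p,"y",round(X@ty,4),"above tip",round(X[2],4))
E
```

```text
[  13   15   39   45 1613] [142.83075015 137.18040918]
paddle side+wrist (array([ 0.43422243, -0.17418531,  0.14225236]), np.float64(0.000562643594050682)) scene+wrist (array([ 0.43529262, -0.17575936,  0.14652552]), np.float64(0.0003465863093048926))
paddle@.148 [ 0.43536924 -0.17624617  0.148     ]
[(5, 117), (17, 114), (29, 112), (41, 110), (53, 108), (65, 130), (77, 105), (89, 104), (101, 102), (113, 130), (125, 100), (137, 99), (149, 98), (161, 97), (173, 97), (185, 96)]
[[ 0.456   0.0108  0.1355]
 [ 0.4582 -0.0094  0.1339]
 [ 0.4594 -0.0282  0.1325]
 [ 0.4607 -0.0458  0.1311]
 [ 0.462  -0.0624  0.1298]
 [ 0.4384 -0.0774  0.1286]
 [ 0.4638 -0.0931  0.1273]
 [ 0.4643 -0.1074  0.1262]
 [ 0.4659 -0.1211  0.1251]
 [ 0.4379 -0.1343  0.124 ]
 [ 0.4673 -0.1471  0.123 ]
 [ 0.4682 -0.1595  0.122 ]
 [ 0.4691 -0.1716  0.1211]
 [ 0.4701 -0.1834  0.1201]
 [ 0.4702 -0.195   0.1192]
 [ 0.4714 -0.2064  0.1183]]
yaw 0.06766184 [ 0.06761022 -0.99771184  0.4637169  -0.09365878]
stop inner robot side [ 0.52188215 -0.2169113   0.135     ] R/W (array([ 0.52735175, -0.2212293 ,  0.11809119]), np.float64(0.005267794734051356))
rail end [ 0.47412466 -0.24939563  0.118     ]
(229, 250) y -0.0155 above tip 0.0016
(230, 275) y -0.0131 above tip 0.0257
(205, 280) y -0.0244 above tip 0.0304
(185, 280) y -0.0339 above tip 0.031
(130, 305) y -0.0541 above tip 0.0522
(65, 350) y -0.0706 above tip 0.0835
(283, 250) y 0.014 above tip 0.0016
(325, 282) y 0.0311 above tip 0.0327
```

>>> jog_arm([
  [0.25,-0.5,0,0,1],
  [0.49,-1,0.3,0,1],
  [0.49,-1,0.75,0,1],
  [0.49,-1,0.75,0,1],
])

```text
time: 1.95
ee_pos: [0.4328, -0.173, 0.173]
tcp_rot: [-0.002, 0.999, 0.039, -0.004]
force: [-1.2, -0.4, 1.0]
gripper_width: -0.0
finger_force: 0.0
```

```bash
cat > track.py <<'E'
from station import env
from h import *
import sys
t=env.read_state();S=env.calibration("scene");i=env.snapshot("scene")[:,:,::-1].copy()
O=np.array([.599,-.211,.1]);a=.07;ux=np.array([np.cos(a),np.sin(a),0]);uv=np.array([-np.sin(a),np.cos(a),0])
e=t["ee_pos"]-O;print("t",round(t["time"],3),"TCP u,v,z,above rollers",np.round([e@ux,e@uv,t["ee_pos"][2],e[2]-.08*(e@uv)],4),"F",np.round(t["force"],1))
h=cv2.cvtColor(i,cv2.COLOR_BGR2HSV);m=((h[...,0]>10)&(h[...,0]<24)&(h[...,1]>175)&(h[...,2]>170)).astype(np.uint8)
N,l,st,c=cv2.connectedComponentsWithStats(m)
for k in range(1,N):
    if st[k][4]<4: continue
    v=.5
    for _ in range(4):
        X=onz(S,c[k],.1+.08*v+.132)-O;v=X@uv
    if abs(X@ux)<.1 and .0<v<.66: print("ferrule",np.round(c[k],1),st[k][4],"u,v",np.round([X@ux,v],4))
if len(sys.argv)>1: cv2.imwrite("pics/"+sys.argv[1]+".png",i)
E
python3 track.py t0
```

```text
t 1.95 TCP u,v,z,above rollers [-0.1632  0.0495  0.173   0.069 ] F [-1.2 -0.4  1. ]
ferrule [342.9 220. ] 15 u,v [-0.0541  0.5765]
ferrule [326.9 229. ] 16 u,v [0.001  0.5448]
ferrule [314.5 239.2] 4 u,v [0.0531 0.5258]
ferrule [315.3 242.1] 10 u,v [0.0609 0.5323]
```

>>> jog_arm([
  [0.02,0,0.2,0,1],
  [0.02,0,0.35,0,1],
  [0.02,0,0.4,0,1],
])

```text
time: 2.38
ee_pos: [0.4385, -0.1748, 0.1367]
tcp_rot: [0.0, 0.999, 0.038, 0.0]
force: [-0.8, -1.1, 0.9]
gripper_width: 0.0001
finger_force: 0.6
```

```bash
python3 - <<'E'
from station import env
import cv2,numpy as np
s=env.read_state();print(s["time"],s["ee_pos"],s["force"])
a=env.snapshot("wrist");b=env.snapshot("side")[140:240,225:355]
cv2.imwrite("pics/w2.png",np.hstack([a[0:308,0:400,::-1],cv2.resize(b[:,:,::-1],(400,308),interpolation=2)]))
E
```

```text
2.375 [ 0.4385391  -0.17480522  0.13674592] [-0.82455104 -1.11397349  0.90074928]
```

View pics/w2.png

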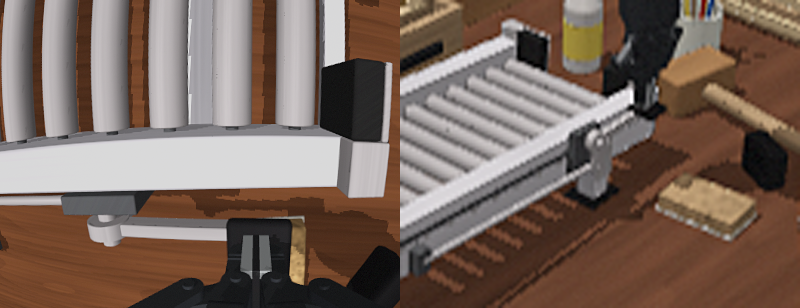

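The paddle is under the fingertips and slightly lowered (wrist at about (258,250)). Now I'll press it fully and dash over the rail to the lane's middle.

>>> jog_arm([
  [0,0,0.2,0,1],
  [0,0,0.42,0,1],
  [0,-0.05,-0.06,0,1],
  [0.5,-0.38,-0.08,0,1],
  [0.95,-0.75,-0.1,0,1],
])

```text
time: 3.1
ee_pos: [0.5292, -0.0917, 0.1484]
tcp_rot: [0.001, 0.999, 0.037, 0.002]
force: [1.2, 0.0, 0.3]
gripper_width: -0.0002
finger_force: 0.0
```

>>> jog_arm([
  [0.35,-0.5,0,0,1],
  [0.63,-0.95,0.08,0,1],
])

```text
time: 3.35
ee_pos: [0.5849, 0.0107, 0.1399]
tcp_rot: [-0.0, 0.999, 0.039, 0.002]
force: [0.6, 0.2, -0.3]
gripper_width: -0.0001
finger_force: 0.0
```

```bash
python3 track.py t1
```

```text
t 3.35 TCP u,v,z,above rollers [0.0014 0.2221 0.1399 0.0222] F [ 0.6  0.2 -0.3]
ferrule [321.3 210.3] 15 u,v [-0.0537  0.4993]
ferrule [305.5 217. ] 4 u,v [-0.0057  0.4647]
ferrule [305.6 219.9] 7 u,v [0.0038 0.4697]
ferrule [293.2 230.4] 16 u,v [0.058  0.4521]
```

>>> jog_arm([
  [0,0,0.02,0,1],
  [0,0,0.02,0,1],
])

```text
time: 3.65
ee_pos: [0.5818, 0.0069, 0.1361]
tcp_rot: [0.001, 0.999, 0.038, -0.001]
force: [0.9, 0.1, 0.4]
gripper_width: -0.0
finger_force: 0.0
```

```bash
python3 track.py
```

```text
t 3.65 TCP u,v,z,above rollers [-0.0019  0.2186  0.1361  0.0186] F [0.9 0.1 0.4]
ferrule [305.8 203. ] 14 u,v [-0.055   0.4412]
ferrule [290.2 211.8] 12 u,v [0.001  0.4109]
ferrule [278.1 223.6] 8 u,v [0.0596 0.3971]
```

>>> jog_arm([
  [0,0,0,0,1],
  [0.0,0.06,0.005,0,1],
  [0.0,0.21,0.017,0,1],
  [0.0,0.4,0.032,0,1],
  [0,0.6,0.048,0,1],
])

```text
time: 4.32
ee_pos: [0.5871, -0.0535, 0.1313]
tcp_rot: [0.0, 0.999, 0.039, -0.0]
force: [-0.3, -0.2, 0.4]
gripper_width: 0.0003
finger_force: 0.0
```

>>> jog_arm([
  [0,0.16,0.013,0,1],
  [0,0.27,0.022,0,1],
  [0,0.33,0.026,0,1],
  [0,0.35,0.028,0,1],
  [0,0.355,0.028,0,1],
])

```text
time: 4.95
ee_pos: [0.5898, -0.0861, 0.1286]
tcp_rot: [-0.0, 0.999, 0.04, -0.0]
force: [-0.5, -1.2, -2.2]
gripper_width: -0.0001
finger_force: 0.5
```

```bash
python3 track.py t2
```

```text
t 4.95 TCP u,v,z,above rollers [-0.0005  0.1253  0.1286  0.0186] F [-0.5 -1.2 -2.2]
```

View pics/t2.png

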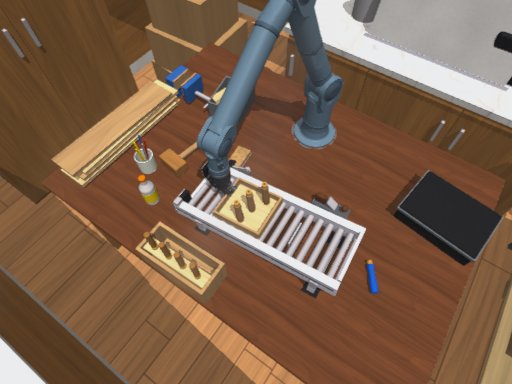

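The tray is held against the fingers at about (248,210), with all three handles upright. I'll hold it still for over a second.

>>> jog_arm([
  [0,0,0,0,1],
  [0,0,0,0,1],
  [0,0,0,0,1],
  [0,0,0,0,1],
  [0,0,0,0,1],
])

```text
time: 5.62
ee_pos: [0.5902, -0.0865, 0.1288]
tcp_rot: [-0.0, 0.999, 0.039, 0.0]
force: [0.1, -0.9, -0.1]
gripper_width: 0.0003
finger_force: 0.2
```

>>> jog_arm([
  [0,0,0,0,1],
  [0,0,0,0,1],
  [0,0,0,0,1],
  [0,0,0,0,1],
  [0,0,0,0,1],
])

```text
time: 6.25
ee_pos: [0.5901, -0.0867, 0.1288]
tcp_rot: [0.0, 0.999, 0.039, 0.0]
force: [0.4, -0.5, 0.5]
gripper_width: 0.0001
finger_force: 0.3
```

```bash
sed -i 's/>175)&(h\[...,2\]>170)/>165)\&(h[...,2]>125)/' track.py; python3 track.py; python3 - <<'E'
from station import env
import cv2,numpy as np
a=env.snapshot("side")[140:240,185:315,::-1];b=env.snapshot("wrist")[:,:,::-1]
cv2.imwrite("pics/hold.png",np.hstack([cv2.resize(a,(400,308),interpolation=2),cv2.resize(b,(400,300))[:300].copy() if 0 else cv2.copyMakeBorder(cv2.resize(b,(400,300)),0,8,0,0,0)]))
E
```

```text
t 6.25 TCP u,v,z,above rollers [-0.0002  0.1246  0.1288  0.0188] F [ 0.4 -0.5  0.5]
ferrule [265.4 184.6] 5 u,v [-0.0558  0.2817]
```

View pics/hold.png

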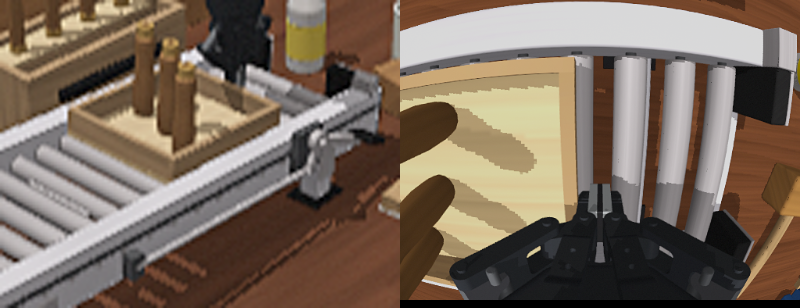

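The tray is held still with its front about 145 mm short of the stops and the handles upright. Now I'll let it down slowly.

>>> jog_arm([
  [0,0.02,0.002,0,1],
  [0,0.06,0.005,0,1],
  [0,0.12,0.01,0,1],
  [0,0.18,0.014,0,1],
  [0,0.24,0.019,0,1],
])

```text
time: 7.02
ee_pos: [0.5916, -0.1114, 0.1266]
tcp_rot: [0.0, 0.999, 0.039, -0.0]
force: [-0.7, 0.1, 0.7]
gripper_width: 0.0003
finger_force: 0.2
```

>>> jog_arm([
  [0,0.06,0.005,0,1],
  [0,0.12,0.01,0,1],
  [0,0.18,0.014,0,1],
  [0,0.24,0.019,0,1],
  [0,0.3,0.024,0,1],
])

```text
time: 7.65
ee_pos: [0.5942, -0.1409, 0.1244]
tcp_rot: [-0.0, 0.999, 0.039, 0.0]
force: [-0.3, 0.0, -0.9]
gripper_width: 0.0003
finger_force: 0.2
```

>>> jog_arm([
  [0,0.06,0.005,0,1],
  [0,0.12,0.01,0,1],
  [0,0.18,0.014,0,1],
  [0,0.24,0.019,0,1],
  [0,0.3,0.024,0,1],
])

```text
time: 8.28
ee_pos: [0.5965, -0.1708, 0.122]
tcp_rot: [0.0, 0.999, 0.039, 0.0]
force: [-0.5, 0.1, -0.7]
gripper_width: -0.0002
finger_force: 0.2
```

>>> jog_arm([
  [0,0.06,0.005,0,1],
  [0,0.12,0.01,0,1],
  [0,0.18,0.014,0,1],
  [0,0.24,0.019,0,1],
  [0,0.29,0.023,0,1],
])

```text
time: 8.9
ee_pos: [0.5988, -0.1998, 0.1196]
tcp_rot: [0.0, 0.999, 0.039, -0.0]
force: [-0.3, 0.2, -0.7]
gripper_width: 0.0002
finger_force: 0.2
```

>>> jog_arm([
  [0,0.04,0.003,0,1],
  [0,0.07,0.006,0,1],
  [0,0.1,0.008,0,1],
  [0,0.125,0.01,0,1],
  [0,0.15,0.012,0,1],
])

```text
time: 9.52
ee_pos: [0.6, -0.2142, 0.1185]
tcp_rot: [-0.0, 0.999, 0.039, 0.0]
force: [-0.7, -0.4, -0.7]
gripper_width: -0.0002
finger_force: 0.2
```

```bash
python3 track.py t3
```

```text
t 9.525 TCP u,v,z,above rollers [ 0.0008 -0.0033  0.1185  0.0187] F [-0.7 -0.4 -0.7]
ferrule [234.4 170.7] 10 u,v [-0.0555  0.1497]
ferrule [218.8 178.3] 17 u,v [0.0004 0.1178]
ferrule [206.7 188.7] 20 u,v [0.0589 0.1053]
```

>>> jog_arm([
  [0,0.025,0.002,0,1],
  [0,0.05,0.004,0,1],
  [0,0.075,0.006,0,1],
  [0,0.1,0.008,0,1],
  [0,0.12,0.01,0,1],
])

```text
time: 10.2
ee_pos: [0.6009, -0.2265, 0.1175]
tcp_rot: [-0.0, 0.999, 0.039, 0.0]
force: [-0.6, -0.1, 1.0]
gripper_width: 0.0001
finger_force: 0.0
```

>>> jog_arm([
  [0,0.02,0.002,0,1],
  [0,0.04,0.004,0,1],
  [0,0.06,0.005,0,1],
  [0,0.08,0.006,0,1],
  [0,0.1,0.008,0,1],
])

```text
time: 10.82
ee_pos: [0.6017, -0.2363, 0.1167]
tcp_rot: [-0.0, 0.999, 0.039, 0.0]
force: [-0.4, 0.2, -0.6]
gripper_width: -0.0003
finger_force: 0.0
```

>>> jog_arm([
  [0,0.02,0.002,0,1],
  [0,0.04,0.003,0,1],
  [0,0.06,0.005,0,1],
  [0,0.08,0.006,0,1],
  [0,0.1,0.008,0,1],
])

```text
time: 11.45
ee_pos: [0.6025, -0.2463, 0.1159]
tcp_rot: [-0.0, 0.999, 0.039, -0.0]
force: [-0.5, -0.7, 0.0]
gripper_width: -0.0002
finger_force: 0.0
```

```bash
python3 track.py t4
```

```text
t 11.45 TCP u,v,z,above rollers [ 0.001  -0.0354  0.1159  0.0187] F [-0.5 -0.7  0. ]
ferrule [231.5 169.6] 12 u,v [-0.0548  0.1374]
ferrule [216.4 177.6] 18 u,v [0.0018 0.1082]
ferrule [203.9 187.5] 19 u,v [0.0594 0.0932]
```

>>> jog_arm([
  [0,0.1,0,0,1],
  [0,0.35,0,0,1],
  [0,0.5,-0.2,0,1],
  [0,0.5,-0.6,0,1],
  [0,0.5,-1,0,1],
])

```text
time: 12.12
ee_pos: [0.6055, -0.2993, 0.2165]
tcp_rot: [0.0, 0.999, 0.038, -0.0]
force: [0.6, -0.3, 0.2]
gripper_width: 0.0
finger_force: 0.0
```

>>> jog_arm([
  [-0.2,0.0,-0.5,0,1],
  [-0.7,0.0,-0.9,0,1],
  [-1,0,-0.9,0,1],
  [-1,0,-0.9,0,1],
])

```text
time: 12.62
ee_pos: [0.5039, -0.3081, 0.3074]
tcp_rot: [0.002, 0.999, 0.036, 0.0]
force: [-0.2, -0.5, -0.3]
gripper_width: -0.0001
finger_force: 0.0
```

```bash
python3 track.py; python3 - <<'E'
from station import env
import cv2,numpy as np
a=env.snapshot("side")[130:230,215:345,::-1];b=env.snapshot("scene")[125:225,165:295,::-1]
cv2.imwrite("pics/end.png",np.hstack([cv2.resize(x,(400,308),interpolation=2) for x in(a,b)]))
E
```

```text
t 12.625 TCP u,v,z,above rollers [-0.1017 -0.0902  0.3074  0.2146] F [-0.2 -0.5 -0.3]
ferrule [231.5 169.6] 12 u,v [-0.0548  0.1374]
ferrule [216.3 177.6] 19 u,v [0.0022 0.1082]
ferrule [203.9 187.4] 20 u,v [0.0592 0.093 ]
```

View pics/end.png

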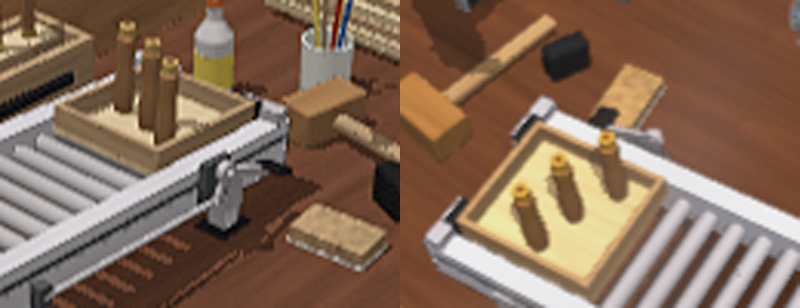

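The tray rests against both stops with its handles upright, the paddle is down, and nothing else has moved, so I'm handing in.

```bash
python3 -c "
from station import env
print(env.hand_in())"
```

```text
the job is handed in; nothing more can be done
None
```

I pressed the paddle, caught the rolling tray gently about 145 mm short of the stops, held it for over a second and let it down softly against both end stops; all three handles are still upright, the hand is clear, and the job is handed in at about 13 s (no verdict was returned).

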